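# Set the microtome's section-thickness selector and start it

## Robot

A 6-joint arm with a two-finger parallel gripper is mounted at the origin on the work surface. World frame = base frame: x ahead of the robot, y to its left, z up, the work surface at z = 0. Lengths are in m, angles in degrees, forces in N, time in s.
With the tool pointing down it reaches from about 0.325 to 0.85 m from the base axis. Payload 15.5 kg.
Tool frame: the origin (TCP) lies midway between the tips of the shut fingers; the grasp point (between the pads) lies 19 mm behind it (manip.grip_point_offset is the distance from the TCP to the grasp point, in m); y points along the fingers, z is the direction in which the jaws open and shut, and the axes are right-handed (so a half turn about y gives the same grasp; the last joint's range is limited). The gripper opens to 91 mm and grips with 3 to 60 N. Pads are 32 mm wide; open, the fingers measure 118 mm over their backs; the gripper's body (76 mm by 178 mm) begins 60 mm behind the grasp point.
Start: joints at [71.591, 28.281, 77.091, -0, 74.628, -5.472], TCP at [0.14, 0.609, 0.214] pointing down, gripper open.
Joint ranges: [-166.48, 166.48], [-47.26, 123.95], [12.59, 153.08], [-70.14, 250.14], [6.76, 159.57], [-176.63, 176.63]. Speed limits (degrees/s): [108.29, 108.29, 147.25, 172.46, 172.46, 172.46].

## Interface

Orientations are given as a 3x3 rotation matrix whose columns are the frame's x, y, z axes.
In Python, from workcell import get_state, eyes, manip gives the robot as it stands.
- The arm moves only by the tool send_rows, never from a script. Its argument "commands" is a list of rows, each a list of 3 entries, a list of its own where there are three numbers: the shift along the tool's x, y, z in m, then the turn, a rotation vector about the tool's x, y, z in degrees, then the finger opening in m, from 0 to 0.0912. In form: [[[tx, ty, tz], [wx, wy, wz], hand], ...]. A call has 1 to 12 rows; each row is the pose to reach, as a shift and turn from the pose commanded when the call began, along the tool's axes at that moment; what a row does not reach only later rows make up. A row lasts 1/12 s, in which the tool goes at most 41.7 mm and 7.16 degrees, less where a joint would pass 70% of its speed; a pose out of reach is approached as far as the arm can. A call with a gripper value outside its range is refused whole. The fingers move at their own pace and stop on an object; the grip force is fixed at half the most. Time passes only in rows, so rows that repeat a pose let the fingers close. It gives the time, the measured TCP pose, the force and the opening at its end, in the units of the state.
- get_state(): the state, without advancing time (a new reading comes with each control period).
- eyes.capture(name): name is "scene" or "top"; returns the picture (420x560x3 uint8, blue, green, red); there is no depth.
- eyes.calibration(name): a dict with "fx", "fy", "cx", "cy" (pixels), "distortion" ([k1, k2, p1, p2, k3] as OpenCV has them; the pictures are not rectified), "R" (3x3) and "t" (3): a world point X has camera coordinates R X + t. Camera axes: x right, y down, z forward; pixel columns grow to the right and rows downward; lengths in m; the calibration is good to about 2 mm. A picture is of the moment at which its call begins. calibration takes no time and is no camera call.
- manip.close_job(): hands the job in, once; it reports no verdict.
The state is a dict: "clock": time; "q": joint angles; "joint_vel": joint speeds; "tau": joint torques, N m; "tool_pos": TCP position; "tcp_rot": TCP orientation; "ft_force": force on the tool from outside, world axes, zero at the start; "torque": the same for the moment, N m; "opening": opening from 0.0 (shut) to 1.0 (fully open).
Only numpy, scipy, OpenCV 4.12 (cv2) and the standard library are available. Lean on these libraries where they do the work, as an engineer would, in place of code of your own. Each camera call takes 0.05 s, during which the arm holds its last target.

## Task

With a fingertip, push the lever of the microtome console's selector clockwise, click by click, until it rests at the sixth mark (counting from the shortest), without ever clicking on past it. Then press the round START key fully down and let it come back up; leave the bar-shaped STOP key and everything else alone. Only push and press with the tips or outsides of the fingers: do not pinch the lever or pick anything up.

Things in the scene. Friction and masses are not known exactly. Their poses are not given: they have to be found in the camera images.
- console: control console: white box 190 (x) x 240 (y) x 45 high, flat top, fixed; yaw varies up to 0.25 rad. Origin: centre of underside. Selector axis at (0, -25) mm in its frame. Eight black marks on the top, from 68 to 71-87 mm off that axis, 30 degrees apart, grow longer clockwise: the shortest is the first (15 degrees from console x towards y), the longest the eighth.
- selector_hub (a point): on the selector's vertical axis, at the console's top face (45 mm above the table). Turns with the selector: x along the lever, z up. Selector: black round boss (radius 19) with one straight pointer lever 12 wide, reaching 62 mm from the axis; both rise from 3 to 26 mm above the console's top. A white line on top marks the pointing end.
- lever_end (a point): outer end of the lever, on its centre line, 62 mm from the axis, 14 mm above the console's top
- selector (a joint): angle in rad, growing clockwise seen from above; 0 = first (shortest) mark, one click = 0.5236 (30 degrees), sixth mark = 2.618. End stops just beyond first and eighth. Starts between first and fourth. A sprung ball holds it at each mark: 0.13 N m (3 N at 45 mm) moves it off, and just past half-way it snaps to the next mark by itself and stays. Push slowly.
- mark6 (a point): middle of the sixth mark, on the console's top face, 75 mm from the selector's axis
- start_top (a point): centre of the top of the START key: round grey key, 44 across, top 45.5 mm above the table, on a fixed white pod 64 x 64 x 34 high. It stands to one side of the console, left or right by chance.
- start_key (a joint): how far the START key is pressed, m: 0 up, 0.006 fully down; 2 N to start it, 5 N fully down, springs back up
- stop_top (a point): centre of the top of the STOP key: narrow bar-shaped grey key, 16 x 46, top 45.5 mm above the table, on the same kind of pod at the other side of the console
- stop_key (a joint): how far the STOP key is pressed, m: 0 up, 0.006 down
- cassette_a: bystander, loose, to be left alone: white tissue cassette, 40 x 28 x 10, lying on the console's dark rubber pad, on the side away from the selector
- cassette_b: bystander, loose, to be left alone: white tissue cassette, 40 x 28 x 10, lying on the table
- bottle: bystander, loose, to be left alone: amber reagent bottle, 48 across, 130 tall
- jar: bystander, loose, to be left alone: glass specimen jar with white cap, 60 across, 75 tall
- brush: bystander, loose, to be left alone: wooden brush 170 long lying on the table beside the pod on the robot's right; origin under its middle, x along it
- slidebox: bystander, loose, to be left alone: closed slide box 87 x 36 x 39
- beaker: bystander, loose, to be left alone: clear open beaker, 60 across, 70 tall
Things that resemble listed ones, but are neither listed nor needed, are in the scene too. What is shaped like the part that bears start_top but pink is not meant. What is shaped like the part that bears stop_top but green is not meant.

How it is judged:
By the outcome, as a careful person would: the job done as asked, in the order asked, and still so for the second after the job is handed in, with the robot touching nothing.
It also fails if it takes over 54 s, if anything falls off the work surface, if the arm or the gripper's body presses on something with over 40 N, if the wrist force passes 120 N, or if a joint passes its speed limit or range.

## Working session

There is one attempt and no reset: what is moved stays moved. The work goes in short steps, Python scripts to look and compute and a tool call to move; the robot and the scene stay as the last step left them, time stands still between calls to the robot, and variables do not carry over. Pictures are saved under pics/ and viewed, and the job is handed in when it is done.

Besides the shell and the picture viewer there is one more tool, called after ">>>" by a JSON object that holds its "op" and its "data". send_rows: Moves the arm, as the interface text tells. Its arguments: {"type":"object","properties":{"commands":{"type":"array","items":{"type":"array"}}},"required":["commands"]}

```bash
mkdir -p pics; ls; python3 - <<'E'
from workcell import get_state, eyes, manip
import cv2
s=get_state();print(s)
for n in("scene","top"):
    im=eyes.capture(n);cv2.imwrite(f"pics/{n}0.png",im);print(n,eyes.calibration(n))
print(manip.grip_point_offset)
E
```

```text
pics
{'clock': 0.0, 'q': array([ 7.15899974e+01,  2.83150749e+01,  7.71267281e+01,  9.91445869e-04,
        7.46272213e+01, -5.47029633e+00]), 'joint_vel': array([ 0.03334467,  0.0772688 , -0.11337651, -0.01398627,  0.02525627,
        0.00410578]), 'tau': array([ 4.39823867e-03, -8.78813982e+01, -3.81858087e+01,  7.09773623e-02,
        5.33231220e-02, -1.42038866e-04]), 'tool_pos': array([0.13981224, 0.60878316, 0.21333857]), 'tcp_rot': array([[ 9.74605191e-01, -3.96293664e-04,  2.23929820e-01],
       [-2.23930132e-01, -1.13777744e-03,  9.74604536e-01],
       [-1.31447305e-04, -9.99999274e-01, -1.19762589e-03]]), 'ft_force': array([-0.11727813, -0.43644414,  0.21124169]), 'torque': array([ 0.05422123, -0.00249866, -0.0099065 ]), 'opening': 0.9985427949075178}
scene {'fx': 531.1384702301981, 'fy': 531.1384702301981, 'cx': 271.7955826856944, 'cy': 213.4350264302854, 'distortion': array([0.02561641, 0.        , 0.        , 0.        , 0.        ]), 'R': array([[-0.01703019,  0.999848  , -0.00373507],
       [ 0.85204402,  0.01255775, -0.52331949],
       [-0.52319304, -0.01209468, -0.85212837]]), 't': array([-0.01636846, -0.39316478,  1.54463087])}
top {'fx': 444.76533671233267, 'fy': 444.76533671233267, 'cx': 274.4758318226177, 'cy': 207.4946863034857, 'distortion': array([-0.02902268,  0.        ,  0.        ,  0.        ,  0.        ]), 'R': array([[ 0.01238966, -0.9993478 ,  0.0339185 ],
       [-0.98246151, -0.01847792, -0.18554769],
       [ 0.18605342, -0.03102475, -0.98204969]]), 't': array([-0.02186407,  0.53501884,  1.09633319])}
0.0188
```

View pics/scene0.png

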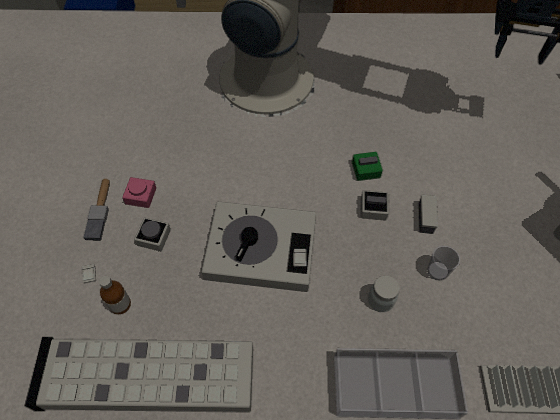

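View pics/top0.png

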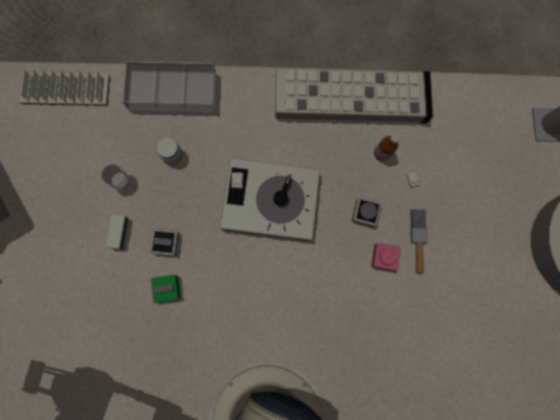

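```bash
python3 - <<'E'
import cv2,numpy as np
a=cv2.imread("pics/scene0.png")[190:300,120:400];b=cv2.imread("pics/top0.png")[150:250,140:400]
a=cv2.convertScaleAbs(a,alpha=1.5);b=cv2.convertScaleAbs(b,alpha=1.5)
a=cv2.resize(a,None,fx=2.85,fy=2.85,interpolation=2);b=cv2.resize(b,None,fx=3,fy=3,interpolation=2)
cv2.imwrite("pics/za.png",a);cv2.imwrite("pics/zb.png",b)
E
```

```text
(no output)
```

View pics/za.png

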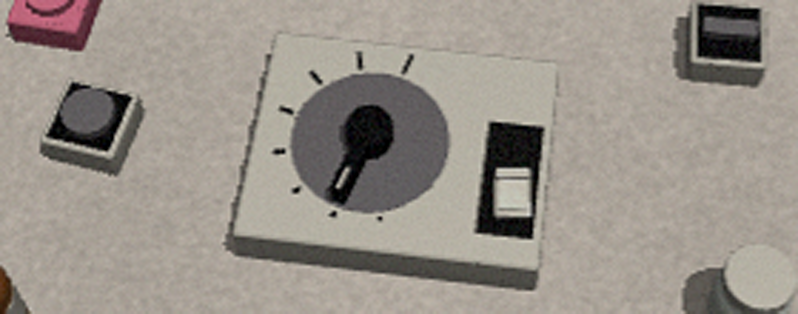

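View pics/zb.png

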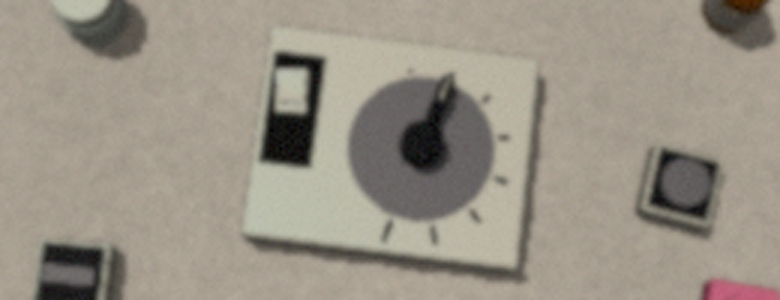

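```bash
cat > h.py <<'E'
import numpy as np,cv2
from workcell import eyes
def ray(n,px):
    c=eyes.calibration(n);K=np.array([[c['fx'],0,c['cx']],[0,c['fy'],c['cy']],[0,0,1]])
    u=cv2.undistortPoints(np.array(px,float).reshape(-1,1,2),K,c['distortion']).reshape(-1,2)
    d=np.c_[u,np.ones(len(u))]@c['R'];o=-c['R'].T@c['t'];return o,d
def plane(n,px,z):
    o,d=ray(n,px);s=(z-o[2])/d[:,2];return o+d*s[:,None]
def proj(n,X):
    c=eyes.calibration(n);K=np.array([[c['fx'],0,c['cx']],[0,c['fy'],c['cy']],[0,0,1]])
    return cv2.projectPoints(np.array(X,float).reshape(-1,1,3),cv2.Rodrigues(c['R'])[0],c['t'],K,c['distortion'])[0].reshape(-1,2)
E
python3 - <<'E'
from h import *
np.set_printoptions(precision=4,suppress=True)
for n,roi in(("scene",(195,255,200,320)),("top",(155,245,215,325))):
    im=cv2.imread(f"pics/{n}0.png");g=cv2.GaussianBlur(im,(0,0),.6).astype(int);v=g.max(2)
    y0,y1,x0,x1=roi
    # console white mask
    big=cv2.GaussianBlur(im,(0,0),1).astype(int)
    print(n,"white px", im[215,222] if n=="scene" else im[225,240], "table",im[150,300],)
    # dark spots local: blackhat
    gray=cv2.cvtColor(im,6);bh=cv2.morphologyEx(gray,cv2.MORPH_BLACKHAT,np.ones((7,7)))
    m=(bh>25).astype(np.uint8)
    N,l,st,ce=cv2.connectedComponentsWithStats(m[y0:y1,x0:x1])
    for i in range(1,N):
        if st[i,4]>=2:
            w=bh[y0:y1,x0:x1]*(l==i);ys,xs=np.nonzero(w);ww=w[ys,xs]
            p=np.array([np.average(xs,weights=ww)+x0,np.average(ys,weights=ww)+y0])
            print(i,st[i,4],p,plane(n,p,.045)[0])
    np.save(f"pics/{n}_bh.npy",bh)
E
```

```text
scene white px [110 118 122] table [104 112 115]
2 14 [245.719  210.9221] [ 0.4827 -0.0368  0.045 ]
3 98 [208.9006 231.7451] [ 0.5404 -0.1193  0.045 ]
4 16 [262.5585 212.0046] [0.4851 0.003  0.045 ]
5 14 [230.3216 216.8165] [ 0.4994 -0.0722  0.045 ]
7 12 [220.1069 228.2811] [ 0.5308 -0.0941  0.045 ]
8 3 [249.0488 227.    ] [ 0.5264 -0.0272  0.045 ]
10 5 [293.4713 232.6433] [0.5399 0.0756 0.045 ]
11 3 [310.     235.7411] [0.5475 0.1135 0.045 ]
13 3 [313.    239.037] [0.556  0.1202 0.045 ]
14 10 [217.4366 242.6693] [ 0.5686 -0.0976  0.045 ]
15 63 [241.9135 250.1446] [ 0.587 -0.041  0.045]
16 69 [297.4631 251.2639] [0.5879 0.0844 0.045 ]
top white px [112 125 124] table [ 97 106 113]
1 163 [241.3869 174.5863] [0.6225 0.0742 0.045 ]
2 32 [230.25   181.8065] [0.6024 0.1027 0.045 ]
3 6 [288.7795 175.1282] [ 0.6237 -0.0503  0.045 ]
4 592 [282.9411 227.5465] [ 0.4843 -0.0361  0.045 ]
5 47 [286.7043 184.7418] [ 0.5976 -0.045   0.045 ]
6 4 [301.5517 182.4828] [ 0.6045 -0.084   0.045 ]
7 7 [307.339  195.4237] [ 0.57   -0.0992  0.045 ]
8 8 [306.726  209.6299] [ 0.5323 -0.0975  0.045 ]
9 8 [297.8675 221.7119] [ 0.5001 -0.0745  0.045 ]
10 15 [268.6279 226.3838] [0.4867 0.0007 0.045 ]
11 13 [284.0979 227.8021] [ 0.4837 -0.0391  0.045 ]
```

```bash
python3 - <<'E'
from h import *
from scipy.optimize import least_squares
np.set_printoptions(precision=4,suppress=True)
M={"scene":{8:(.4851,.003),7:(.4827,-.0368),6:(.4994,-.0722),5:(.5308,-.0941),4:(.5686,-.0976)},
"top":{8:(.4867,.0007),7:(.4837,-.0391),6:(.5001,-.0745),5:(.5323,-.0975),4:(.57,-.0992),3:(.6045,-.084)}}
def pts(p,i):
    r=(68+71+(i-1)*16/7)/2000;a=np.radians(15-30*(i-1))+p[2];return np.array([p[0]+r*np.cos(a),p[1]+r*np.sin(a)])
for n in M:
    f=lambda p:np.concatenate([pts(p,i)-M[n][i] for i in M[n]])
    s=least_squares(f,[.55,-.02,0]);print(n,s.x,np.abs(s.fun).max(),"m6",pts(s.x,6),"lever2",pts(s.x,2))
# keys & lever
for n,c in(("scene",(151,231)),("top",(368,211))):
    im=cv2.imread(f"pics/{n}0.png");x,y=c
    cr=im[y-22:y+22,x-22:x+22]
    cv2.imwrite(f"pics/k{n}.png",cv2.resize(cv2.convertScaleAbs(cr,alpha=1.5),None,fx=10,fy=10,interpolation=0))
a=[cv2.imread(f"pics/k{n}.png") for n in("scene","top")];cv2.imwrite("pics/k.png",cv2.resize(np.hstack(a),(800,400)))
E
```

```text
scene [ 0.5578 -0.0252 -0.1101] 0.0004726434603675722 m6 [ 0.4991 -0.0723] lever2 [ 0.6236 -0.0509]
top [ 0.5591 -0.0277 -0.1103] 0.000812398777040757 m6 [ 0.5004 -0.0747] lever2 [ 0.6249 -0.0534]
```

View pics/k.png

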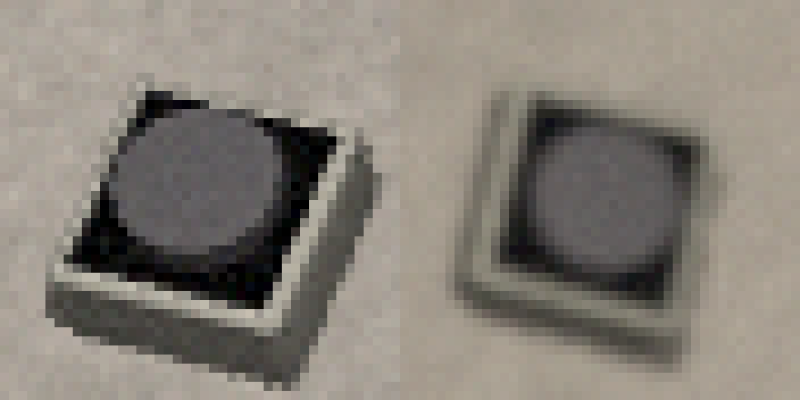

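```bash
cat >> h.py <<'E'
HUB=np.array([.5585,-.0265]);YAW=-.110
def phi(m): return np.degrees(YAW)+15-30*(m-1)
def tool(m,r,gap,half=.0134+.006):
    a=np.radians(phi(m));u=np.array([np.cos(a),np.sin(a)]);t=np.array([u[1],-u[0]])
    return HUB+r*u-(half+gap)*t, phi(m)
def move(xy,z,yaw,s=None):
    """shift/turn from current pose"""
    from workcell import get_state
    from scipy.spatial.transform import Rotation as Ro
    s=get_state();R=s['tcp_rot'];a=np.radians(yaw)
    T=np.array([[np.cos(a),0,-np.sin(a)],[np.sin(a),0,np.cos(a)],[0,-1,0]])
    return R.T@(np.array([*xy,z])-s['tool_pos']), Ro.from_matrix(R.T@T).as_rotvec(degrees=True)
E
python3 - <<'E'
from h import *
np.set_printoptions(precision=4,suppress=True)
print("start",plane("scene",(149.95,228.5),.0455),plane("top",(368.3,210.2),.0455))
print("line",plane("scene",(240,252.2),.071),"boss",plane("scene",(120+368/2.85,190+130/2.85),.071))
print("bottle cap/base",plane("scene",(108,283),.13),plane("top",(393,139),.13),plane("scene",(119,307),0.02))
xy,y=tool(2,.046,.012);print(xy,y,move(xy,.2,y))
E
```

```text
start [[ 0.534  -0.2561  0.0455]] [[ 0.5337 -0.2587  0.0455]]
line [[ 0.6057 -0.0429  0.071 ]] boss [[ 0.5637 -0.0245  0.071 ]]
bottle cap/base [[ 0.7092 -0.2991  0.13  ]] [[ 0.7    -0.3052  0.13  ]] [[ 0.7166 -0.3031  0.02  ]]
[ 0.6128 -0.014 ] -21.302535746439055 (array([ 0.6004,  0.0139, -0.5011]), array([ 0.0594,  8.366 , -0.0018]))
```

>>> {"op": "send_rows", "data": {"commands": [[[0.6, 0.014, -0.501], [0, 8.4, 0], 0], [[0.6, 0.014, -0.501], [0, 8.4, 0], 0], [[0.6, 0.014, -0.501], [0, 8.4, 0], 0], [[0.6, 0.014, -0.501], [0, 8.4, 0], 0], [[0.6, 0.014, -0.501], [0, 8.4, 0], 0], [[0.6, 0.014, -0.501], [0, 8.4, 0], 0], [[0.6, 0.014, -0.501], [0, 8.4, 0], 0], [[0.6, 0.014, -0.501], [0, 8.4, 0], 0], [[0.6, 0.014, -0.501], [0, 8.4, 0], 0], [[0.6, 0.014, -0.501], [0, 8.4, 0], 0], [[0.6, 0.014, -0.501], [0, 8.4, 0], 0], [[0.6, 0.014, -0.501], [0, 8.4, 0], 0]]}}

```text
clock: 1.1
tool_pos: [0.4429, 0.209, 0.2049]
tcp_rot: [[0.931, -0.0, 0.364], [-0.364, -0.0, 0.931], [-0.0, -1.0, -0.0]]
ft_force: [1.3, 1.3, 0.6]
opening: 0.153
```

```bash
python3 - <<'E'
from h import *
from workcell import get_state
np.set_printoptions(precision=4,suppress=True)
s=get_state();print(s['clock'],s['tool_pos'],s['q'],s['opening'],s['ft_force'])
xy,y=tool(2,.046,.012);print(move(xy,.15,y))
E
```

```text
1.1 [0.4429 0.209  0.2049] [ 18.2709  18.0614  96.3889   0.002   65.559  -50.3929] 0.1529086252154924 [1.3028 1.2818 0.6088]
(array([ 0.2393,  0.0549, -0.1459]), array([ 0.0045, -0.0345, -0.0083]))
```

>>> {"op": "send_rows", "data": {"commands": [[[0.239, 0.055, -0.146], [0, 0, 0], 0], [[0.239, 0.055, -0.146], [0, 0, 0], 0], [[0.239, 0.055, -0.146], [0, 0, 0], 0], [[0.239, 0.055, -0.146], [0, 0, 0], 0], [[0.239, 0.055, -0.146], [0, 0, 0], 0], [[0.239, 0.055, -0.146], [0, 0, 0], 0], [[0.239, 0.055, -0.146], [0, 0, 0], 0], [[0.239, 0.055, -0.146], [0, 0, 0], 0], [[0.239, 0.055, -0.146], [0, 0, 0], 0], [[0.239, 0.055, -0.146], [0, 0, 0], 0]]}}

```text
clock: 1.93
tool_pos: [0.6111, -0.0119, 0.1496]
tcp_rot: [[0.931, -0.001, 0.364], [-0.364, 0.0, 0.931], [-0.001, -1.0, -0.0]]
ft_force: [-0.0, 0.5, -0.0]
opening: 0.006
```

```bash
python3 - <<'E'
from h import *
from workcell import get_state
np.set_printoptions(precision=4,suppress=True)
s=get_state();print(s['clock'],s['tool_pos'],s['q'],s['opening'],s['ft_force'])
cv2.imwrite("pics/s1.png",cv2.resize(eyes.capture("scene")[180:300,180:340],None,fx=5,fy=5,interpolation=2))
xy,y=tool(2,.046,.012);print(move(xy,.054,y))
E
```

```text
1.9333 [ 0.6111 -0.0119  0.1496] [ -6.7118  30.9842  83.3875   0.0088  65.6986 -75.3534] 0.005668662279538607 [-0.009   0.5467 -0.0297]
(array([ 0.0027,  0.0959, -0.0018]), array([ 0.0011, -0.0126, -0.0459]))
```

View pics/s1.png

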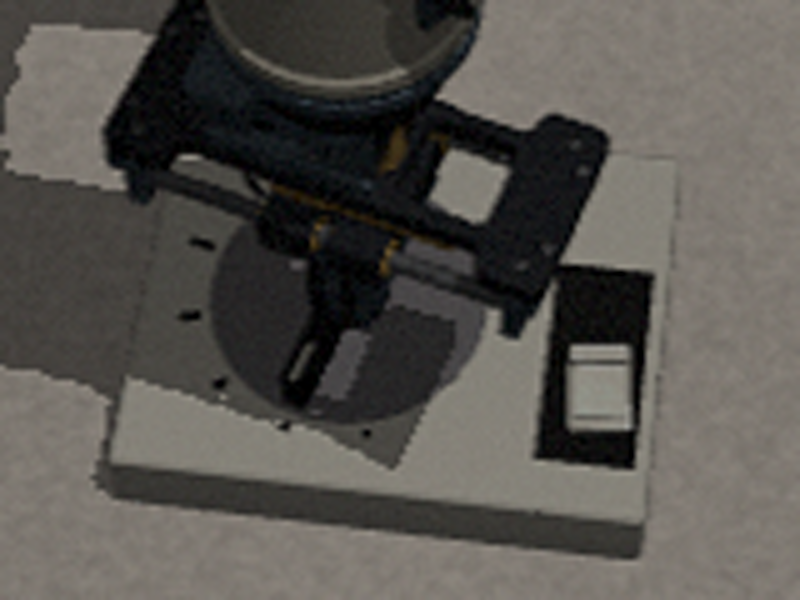

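>>> {"op": "send_rows", "data": {"commands": [[[0.003, 0.03, -0.002], [0, 0, 0], 0], [[0.003, 0.055, -0.002], [0, 0, 0], 0], [[0.003, 0.075, -0.002], [0, 0, 0], 0], [[0.003, 0.09, -0.002], [0, 0, 0], 0], [[0.003, 0.096, -0.002], [0, 0, 0], 0], [[0.003, 0.096, -0.002], [0, 0, 0], 0], [[0.003, 0.096, -0.002], [0, 0, 0], 0]]}}

```text
clock: 2.57
tool_pos: [0.6138, -0.0144, 0.0547]
tcp_rot: [[0.932, 0.0, 0.363], [-0.363, -0.0, 0.932], [0.0, -1.0, 0.0]]
ft_force: [-0.4, 0.7, -0.4]
opening: 0.008
```

```bash
python3 - <<'E'
from h import *
from workcell import get_state
np.set_printoptions(precision=4,suppress=True)
s=get_state();print(s['clock'],s['tool_pos'],s['q'],s['opening'],s['ft_force'])
for m,g in [(2,0.006),(2,0.001)]+[(2+.1*k,0.0) for k in range(1,11)]:
    xy,y=tool(m,.046,g);a,b=move(xy,.054,y);print(round(m,2),g,a,b[1])
E
```

```text
2.5667 [ 0.6138 -0.0144  0.0547] [ -6.9121  37.9634  87.6601   0.0019  54.352  -75.6214] 0.008409438176368685 [-0.4485  0.654  -0.4325]
2 0.006 [-0.0011  0.0007 -0.006 ] 0.010733818082806199
2 0.001 [-0.0011  0.0007 -0.011 ] 0.010733818082806199
2.1 0.0 [-0.0002  0.0007 -0.0144] 3.0107337722601692
2.2 0.0 [ 0.0007  0.0007 -0.0169] 6.010733726412317
2.3 0.0 [ 0.0013  0.0007 -0.0194] 9.010733680514042
2.4 0.0 [ 0.0019  0.0007 -0.022 ] 12.010733634540077
2.5 0.0 [ 0.0023  0.0007 -0.0246] 15.010733588465001
2.6 0.0 [ 0.0026  0.0007 -0.0272] 18.01073354226316
2.7 0.0 [ 0.0028  0.0007 -0.0298] 21.01073349590868
2.8 0.0 [ 0.0028  0.0007 -0.0324] 24.010733449375355
2.9 0.0 [ 0.0027  0.0007 -0.035 ] 27.0107334026367
3.0 0.0 [ 0.0024  0.0007 -0.0376] 30.01073335566573
```

>>> {"op": "send_rows", "data": {"commands": [[[-0.001, 0, -0.003], [0, 0, 0], 0], [[-0.001, 0, -0.006], [0, 0, 0], 0], [[-0.001, 0, -0.009], [0, 0, 0], 0], [[-0.001, 0, -0.011], [0, 0, 0], 0], [[-0.001, 0, -0.013], [0, 1.5, 0], 0], [[0, 0, -0.0145], [0, 3, 0], 0], [[0, 0, -0.0157], [0, 4.5, 0], 0], [[0.0007, 0, -0.017], [0, 6, 0], 0], [[0.001, 0, -0.0182], [0, 7.5, 0], 0], [[0.0013, 0, -0.0194], [0, 9, 0], 0]]}}

```text
clock: 3.4
tool_pos: [0.608, -0.0336, 0.054]
tcp_rot: [[0.862, 0.0, 0.507], [-0.507, -0.0, 0.862], [0.0, -1.0, 0.0]]
ft_force: [0.2, 1.3, 0.8]
opening: 0.007
```

```bash
cat >>h.py <<'E'
def push(m0,m1,step,g=0.,r=.046,z=.054):
    from workcell import get_state
    np.set_printoptions(precision=4,suppress=True)
    s=get_state();print(s['clock'],s['tool_pos'],s['opening'],s['ft_force'],s['q'][5])
    for m in np.arange(m0,m1+1e-6,step):
        xy,y=tool(m,r,g);a,b=move(xy,z,y);print(round(m,3),a,round(b[1],2))
E
python3 -c "
from h import *
push(2.3,2.8,.05)"
```

```text
3.4 [ 0.608  -0.0336  0.054 ] 0.007038944039410155 [0.25   1.303  0.7915] -68.28880186521936
2.3 [-0.0003 -0.      0.0005] -0.19
2.35 [ 0.0002 -0.     -0.0007] 1.31
2.4 [ 0.0007 -0.     -0.0019] 2.81
2.45 [ 0.0011 -0.     -0.0031] 4.31
2.5 [ 0.0015 -0.     -0.0044] 5.81
2.55 [ 0.0019 -0.     -0.0056] 7.31
2.6 [ 0.0022 -0.     -0.0069] 8.81
2.65 [ 0.0025 -0.     -0.0082] 10.31
2.7 [ 0.0028 -0.     -0.0094] 11.81
2.75 [ 0.003  -0.     -0.0107] 13.31
2.8 [ 0.0032 -0.     -0.012 ] 14.81
```

>>> {"op": "send_rows", "data": {"commands": [[[0, 0, -0.0007], [0, 1.3, 0], 0], [[0.0007, 0, -0.0019], [0, 2.8, 0], 0], [[0.001, 0, -0.0031], [0, 4.3, 0], 0], [[0.0015, 0, -0.0044], [0, 5.8, 0], 0]]}}

```text
clock: 3.73
tool_pos: [0.607, -0.0382, 0.054]
tcp_rot: [[0.806, 0.0, 0.592], [-0.592, -0.0, 0.806], [0.0, -1.0, 0.0]]
ft_force: [1.5, 0.3, 0.2]
opening: -0.0
```

```bash
python3 -c "
from h import *
cv2.imwrite('pics/s2.png',cv2.resize(eyes.capture('scene')[180:300,180:340],None,fx=5,fy=5,interpolation=2))
push(2.5,3,.05)"
```

```text
3.7833 [ 0.6069 -0.0385  0.054 ] 0.0031320248457871566 [-0.0707  1.2042 -0.1361] -62.83160240584338
2.5 [-0.0001 -0.      0.0004] -0.11
2.55 [ 0.0004 -0.     -0.0008] 1.39
2.6 [ 0.0008 -0.     -0.002 ] 2.89
2.65 [ 0.0013 -0.     -0.0033] 4.39
2.7 [ 0.0017 -0.     -0.0045] 5.89
2.75 [ 0.002  -0.     -0.0058] 7.39
2.8 [ 0.0024 -0.     -0.007 ] 8.89
2.85 [ 0.0027 -0.     -0.0083] 10.39
2.9 [ 0.0029 -0.     -0.0096] 11.89
2.95 [ 0.0032 -0.     -0.0109] 13.39
3.0 [ 0.0034 -0.     -0.0122] 14.89
```

View pics/s2.png

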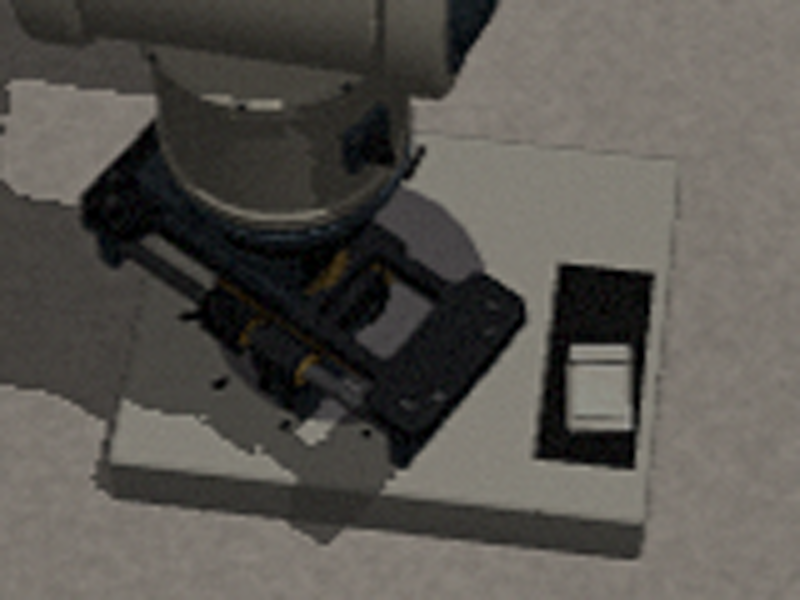

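>>> {"op": "send_rows", "data": {"commands": [[[0.0004, 0, -0.0008], [0, 1.4, 0], 0], [[0.0008, 0, -0.002], [0, 2.9, 0], 0], [[0.0013, 0, -0.0033], [0, 4.4, 0], 0]]}}

```text
clock: 4.03
tool_pos: [0.606, -0.0416, 0.0539]
tcp_rot: [[0.758, -0.0, 0.652], [-0.652, -0.0, 0.758], [-0.0, -1.0, -0.0]]
ft_force: [-0.2, -0.1, 0.4]
opening: 0.002
```

```bash
python3 -c "
from h import *
cv2.imwrite('pics/t3.png',cv2.resize(eyes.capture('top')[150:250,215:335],None,fx=6,fy=6,interpolation=2))
push(2.7,3,.05)"
```

```text
4.0833 [ 0.6059 -0.0418  0.0539] 0.009204012630517776 [-0.1556 -0.0113  0.0815] -58.76679730057028
2.7 [ 0.0006 -0.0001 -0.0012] 1.5
2.75 [ 0.001  -0.0001 -0.0024] 3.0
2.8 [ 0.0015 -0.0001 -0.0036] 4.5
2.85 [ 0.0019 -0.0001 -0.0049] 6.0
2.9 [ 0.0022 -0.0001 -0.0061] 7.5
2.95 [ 0.0026 -0.0001 -0.0074] 9.0
3.0 [ 0.0029 -0.0001 -0.0087] 10.5
```

View pics/t3.png

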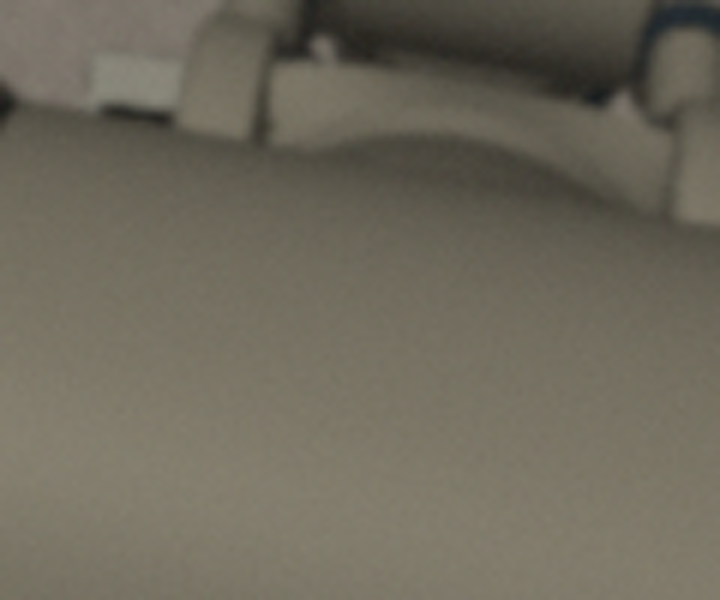

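>>> {"op": "send_rows", "data": {"commands": [[[0.0006, 0, -0.0012], [0, 1.5, 0], 0], [[0.001, 0, -0.0024], [0, 3, 0], 0], [[0.0015, 0, -0.0036], [0, 4.5, 0], 0], [[0.0019, 0, -0.0049], [0, 6, 0], 0], [[0.0022, 0, -0.0061], [0, 7.5, 0], 0], [[0.0026, 0, -0.0074], [0, 9, 0], 0], [[0.0029, 0, -0.0087], [0, 10.5, 0], 0], [[0.0029, 0, -0.0087], [0, 10.5, 0], 0]]}}

```text
clock: 4.75
tool_pos: [0.6025, -0.0502, 0.054]
tcp_rot: [[0.627, -0.0, 0.779], [-0.779, -0.0, 0.627], [-0.0, -1.0, -0.0]]
ft_force: [-1.2, -0.1, 0.0]
opening: 0.006
```

```bash
python3 -c "
from h import *
push(3.05,3.6,.05)"
```

```text
4.75 [ 0.6025 -0.0502  0.054 ] 0.006310103504899531 [-1.1621 -0.085   0.0338] -49.22767589733889
3.05 [ 0.0005 -0.     -0.0013] 1.61
3.1 [ 0.0009 -0.     -0.0025] 3.11
3.15 [ 0.0014 -0.     -0.0038] 4.61
3.2 [ 0.0018 -0.     -0.005 ] 6.11
3.25 [ 0.0021 -0.     -0.0063] 7.61
3.3 [ 0.0025 -0.     -0.0075] 9.11
3.35 [ 0.0027 -0.     -0.0088] 10.61
3.4 [ 0.003  -0.     -0.0101] 12.11
3.45 [ 0.0032 -0.     -0.0114] 13.61
3.5 [ 0.0034 -0.     -0.0127] 15.11
3.55 [ 0.0036 -0.     -0.014 ] 16.61
3.6 [ 0.0037 -0.     -0.0153] 18.11
```

>>> {"op": "send_rows", "data": {"commands": [[[0.0005, 0, -0.0013], [0, 1.6, 0], 0], [[0.0009, 0, -0.0025], [0, 3.1, 0], 0], [[0.0014, 0, -0.0038], [0, 4.6, 0], 0], [[0.0018, 0, -0.005], [0, 6.1, 0], 0], [[0.0018, 0, -0.005], [0, 6.1, 0], 0]]}}

```text
clock: 5.17
tool_pos: [0.5998, -0.0546, 0.0539]
tcp_rot: [[0.541, 0.0, 0.841], [-0.841, 0.0, 0.541], [-0.0, -1.0, 0.0]]
ft_force: [0.4, 1.2, -0.4]
opening: 0.007
```

```bash
python3 -c "
from h import *
push(3.2,3.6,.05)"
```

```text
5.1667 [ 0.5998 -0.0546  0.0539] 0.007359683973072684 [ 0.3548  1.2171 -0.4486] -43.61724806894461
3.2 [ 0.     -0.0001 -0.0002] 0.03
3.25 [ 0.0005 -0.0001 -0.0014] 1.53
3.3 [ 0.001  -0.0001 -0.0026] 3.03
3.35 [ 0.0014 -0.0001 -0.0039] 4.53
3.4 [ 0.0018 -0.0001 -0.0051] 6.03
3.45 [ 0.0022 -0.0001 -0.0064] 7.53
3.5 [ 0.0025 -0.0001 -0.0076] 9.03
3.55 [ 0.0028 -0.0001 -0.0089] 10.53
3.6 [ 0.0031 -0.0001 -0.0102] 12.03
```

>>> {"op": "send_rows", "data": {"commands": [[[0, 0, 0.005], [0, 0, 0], 0], [[0, -0.03, 0.005], [0, 0, 0], 0], [[0, -0.07, 0.005], [0, 0, 0], 0], [[-0.02, -0.09, -0.03], [0, 0, 0], 0], [[-0.05, -0.09, -0.07], [0, 0, 0], 0], [[-0.08, -0.09, -0.12], [0, 0, 0], 0], [[-0.108, -0.09, -0.168], [0, 0, 0], 0], [[-0.108, -0.09, -0.168], [0, 0, 0], 0], [[-0.108, -0.09, -0.168], [0, 0, 0], 0]]}}

```text
clock: 5.92
tool_pos: [0.3914, -0.0534, 0.1433]
tcp_rot: [[0.543, -0.008, 0.84], [-0.84, 0.002, 0.543], [-0.006, -1.0, -0.005]]
ft_force: [-1.2, 1.1, -0.8]
opening: 0.003
```

```bash
python3 -c "
from h import *
cv2.imwrite('pics/s4.png',cv2.resize(cv2.convertScaleAbs(eyes.capture('scene')[180:300,180:340],alpha=1.4),None,fx=5,fy=5,interpolation=2))
push(3.2,3.2,.05)"
```

```text
5.9667 [ 0.3961 -0.0543  0.144 ] 0.0075462215613086555 [-0.0217  0.2014 -0.2524] -49.214061956730845
3.2 [0.111  0.0894 0.171 ] 0.15
```

View pics/s4.png

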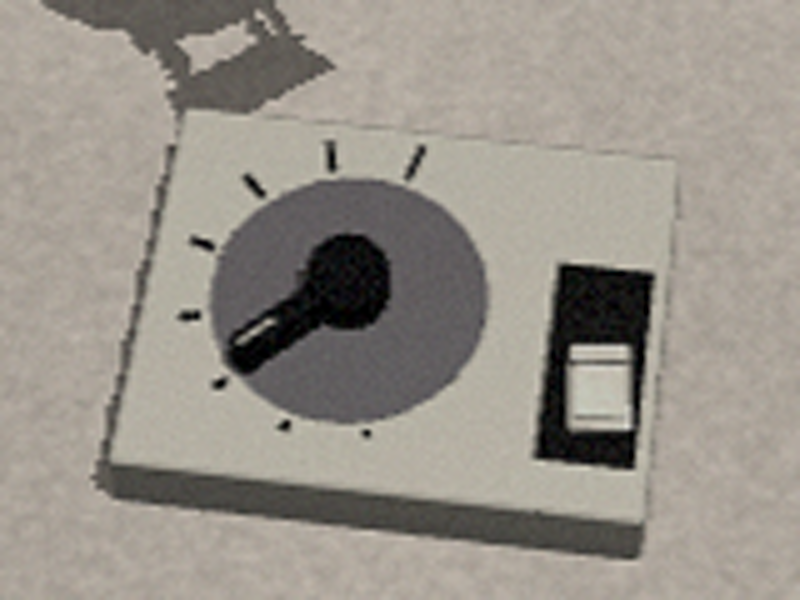

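```bash
python3 -c "
from h import *
np.set_printoptions(precision=4,suppress=True)
xy,y=tool(3.,.046,.008);print(move(xy,.144,y),move(xy,.054,y))"
```

```text
(array([ 0.1077, -0.0006,  0.1835]), array([ 0.1158, -5.8461, -0.1308])) (array([0.1079, 0.0894, 0.1837]), array([ 0.1158, -5.8461, -0.1308]))
```

>>> {"op": "send_rows", "data": {"commands": [[[0.03, 0, 0.05], [0, -2, 0], 0], [[0.055, 0, 0.09], [0, -4, 0], 0], [[0.08, 0, 0.135], [0, -5.8, 0], 0], [[0.108, 0, 0.184], [0, -5.8, 0], 0], [[0.108, 0, 0.184], [0, -5.8, 0], 0], [[0.108, 0, 0.184], [0, -5.8, 0], 0], [[0.108, 0.03, 0.184], [0, -5.8, 0], 0], [[0.108, 0.06, 0.184], [0, -5.8, 0], 0], [[0.108, 0.08, 0.184], [0, -5.8, 0], 0], [[0.108, 0.0894, 0.184], [0, -5.8, 0], 0], [[0.108, 0.0894, 0.184], [0, -5.8, 0], 0]]}}

```text
clock: 6.88
tool_pos: [0.6129, -0.0455, 0.0526]
tcp_rot: [[0.625, -0.003, 0.781], [-0.781, 0.0, 0.625], [-0.002, -1.0, -0.002]]
ft_force: [-0.8, 0.3, -0.7]
opening: 0.009
```

```bash
python3 -c "
from h import *
push(3,3.55,.05)"
```

```text
6.8833 [ 0.6129 -0.0455  0.0526] 0.009053315898137093 [-0.7892  0.3086 -0.7042] -48.49898231513779
3.0 [-0.0029 -0.0014 -0.0112] -0.01
3.05 [-0.0024 -0.0014 -0.0124] 1.49
3.1 [-0.0019 -0.0014 -0.0136] 2.99
3.15 [-0.0015 -0.0014 -0.0148] 4.49
3.2 [-0.0011 -0.0014 -0.0161] 5.99
3.25 [-0.0007 -0.0014 -0.0173] 7.49
3.3 [-0.0004 -0.0014 -0.0186] 8.99
3.35 [-0.0001 -0.0014 -0.0199] 10.49
3.4 [ 0.0001 -0.0013 -0.0212] 11.99
3.45 [ 0.0004 -0.0013 -0.0224] 13.49
3.5 [ 0.0006 -0.0013 -0.0237] 14.99
3.55 [ 0.0007 -0.0013 -0.025 ] 16.49
```

>>> {"op": "send_rows", "data": {"commands": [[[0, 0, -0.003], [0, 0, 0], 0], [[0, 0, -0.006], [0, 0, 0], 0], [[0, 0, -0.0085], [0, 0, 0], 0], [[0.0005, 0, -0.0105], [0, 3, 0], 0], [[0.0012, 0, -0.0118], [0, 4.5, 0], 0], [[0.0017, 0, -0.0131], [0, 6, 0], 0], [[0.002, 0, -0.0143], [0, 7.5, 0], 0], [[0.0024, 0, -0.0156], [0, 9, 0], 0], [[0.0027, 0, -0.0169], [0, 10.5, 0], 0], [[0.0029, 0, -0.0182], [0, 12, 0], 0], [[0.0032, 0, -0.0195], [0, 13.5, 0], 0], [[0.0034, 0, -0.0208], [0, 15, 0], 0]]}}

```text
clock: 7.88
tool_pos: [0.5993, -0.0617, 0.0547]
tcp_rot: [[0.399, 0.0, 0.917], [-0.917, -0.0, 0.399], [0.0, -1.0, 0.0]]
ft_force: [2.5, -0.6, 1.1]
opening: 0.008
```

```bash
python3 -c "
from h import *
push(3.45,4.15,.05)"
```

```text
7.8833 [ 0.5993 -0.0617  0.0547] 0.008208209918144065 [ 2.4884 -0.6414  1.0657] -35.070744426503666
3.45 [-0.0031  0.0006 -0.0027] -1.68
3.5 [-0.0026  0.0006 -0.0039] -0.18
3.55 [-0.0021  0.0006 -0.0051] 1.32
3.6 [-0.0017  0.0006 -0.0063] 2.82
3.65 [-0.0012  0.0006 -0.0075] 4.32
3.7 [-0.0008  0.0006 -0.0088] 5.82
3.75 [-0.0005  0.0006 -0.01  ] 7.32
3.8 [-0.0001  0.0006 -0.0113] 8.82
3.85 [ 0.0002  0.0006 -0.0126] 10.32
3.9 [ 0.0004  0.0006 -0.0138] 11.82
3.95 [ 0.0007  0.0006 -0.0151] 13.32
4.0 [ 0.0009  0.0006 -0.0164] 14.82
4.05 [ 0.001   0.0006 -0.0177] 16.32
4.1 [ 0.0012  0.0006 -0.019 ] 17.82
4.15 [ 0.0013  0.0006 -0.0203] 19.32
```

>>> {"op": "send_rows", "data": {"commands": [[[-0.0015, 0, -0.0015], [0, 0, 0], 0], [[-0.0025, 0, -0.0035], [0, 0, 0], 0], [[-0.0021, 0, -0.0051], [0, 1.3, 0], 0], [[-0.0017, 0, -0.0063], [0, 2.8, 0], 0], [[-0.0012, 0, -0.0075], [0, 4.3, 0], 0], [[-0.0008, 0, -0.0088], [0, 5.8, 0], 0], [[-0.0005, 0, -0.01], [0, 7.3, 0], 0], [[0, 0, -0.0113], [0, 8.8, 0], 0], [[0, 0, -0.0126], [0, 10.3, 0], 0], [[0.0004, 0, -0.0138], [0, 11.8, 0], 0], [[0.0007, 0, -0.0151], [0, 13.3, 0], 0], [[0.0009, 0, -0.0164], [0, 14.8, 0], 0]]}}

```text
clock: 8.88
tool_pos: [0.5844, -0.069, 0.0546]
tcp_rot: [[0.152, -0.0, 0.988], [-0.988, 0.0, 0.152], [-0.0, -1.0, -0.0]]
ft_force: [-0.5, 0.5, 1.0]
opening: 0.002
```

```bash
python3 -c "
from h import *
push(4.05,4.6,.05)"
```

```text
8.8833 [ 0.5844 -0.069   0.0546] 0.002175494235273209 [-0.4541  0.4912  0.9925] -21.259021146146537
4.05 [ 0.0006  0.0006 -0.001 ] 1.52
4.1 [ 0.0011  0.0006 -0.0022] 3.02
4.15 [ 0.0015  0.0006 -0.0035] 4.52
4.2 [ 0.0019  0.0006 -0.0047] 6.02
4.25 [ 0.0022  0.0006 -0.006 ] 7.52
4.3 [ 0.0026  0.0006 -0.0072] 9.02
4.35 [ 0.0029  0.0006 -0.0085] 10.52
4.4 [ 0.0031  0.0006 -0.0098] 12.02
4.45 [ 0.0034  0.0006 -0.0111] 13.52
4.5 [ 0.0036  0.0006 -0.0124] 15.02
4.55 [ 0.0037  0.0006 -0.0137] 16.52
4.6 [ 0.0038  0.0006 -0.015 ] 18.02
```

>>> {"op": "send_rows", "data": {"commands": [[[0.0006, 0, -0.001], [0, 1.5, 0], 0], [[0.0011, 0, -0.0022], [0, 3, 0], 0], [[0.0015, 0, -0.0035], [0, 4.5, 0], 0], [[0.0019, 0, -0.0047], [0, 6, 0], 0], [[0.0022, 0, -0.006], [0, 7.5, 0], 0], [[0.0026, 0, -0.0072], [0, 9, 0], 0], [[0.0029, 0, -0.0085], [0, 10.5, 0], 0], [[0.0031, 0, -0.0098], [0, 12, 0], 0], [[0.0034, 0, -0.0111], [0, 13.5, 0], 0], [[0.0036, 0, -0.0124], [0, 15, 0], 0], [[0.0037, 0, -0.0137], [0, 16.5, 0], 0], [[0.0038, 0, -0.015], [0, 18, 0], 0]]}}

```text
clock: 9.88
tool_pos: [0.5701, -0.0751, 0.0546]
tcp_rot: [[-0.161, -0.0, 0.987], [-0.987, -0.0, -0.161], [0.0, -1.0, -0.0]]
ft_force: [1.4, -1.3, 0.1]
opening: 0.003
```

```bash
python3 -c "
from h import *
push(4.65,5.2,.05)"
```

```text
9.8833 [ 0.5701 -0.0751  0.0546] 0.003465061111245307 [ 1.402  -1.3418  0.0639] -4.1563708358271345
4.65 [ 0.0004  0.0006 -0.0011] 1.52
4.7 [ 0.0009  0.0006 -0.0023] 3.02
4.75 [ 0.0013  0.0006 -0.0036] 4.52
4.8 [ 0.0017  0.0006 -0.0048] 6.02
4.85 [ 0.002   0.0006 -0.0061] 7.52
4.9 [ 0.0024  0.0006 -0.0073] 9.02
4.95 [ 0.0027  0.0006 -0.0086] 10.52
5.0 [ 0.0029  0.0006 -0.0099] 12.02
5.05 [ 0.0032  0.0006 -0.0112] 13.52
5.1 [ 0.0034  0.0006 -0.0125] 15.02
5.15 [ 0.0035  0.0006 -0.0138] 16.52
5.2 [ 0.0037  0.0006 -0.0151] 18.02
```

>>> {"op": "send_rows", "data": {"commands": [[[0.0004, 0, -0.0011], [0, 1.5, 0], 0], [[0.0009, 0, -0.0023], [0, 3, 0], 0], [[0.0013, 0, -0.0036], [0, 4.5, 0], 0], [[0.0017, 0, -0.0048], [0, 6, 0], 0], [[0.002, 0, -0.0061], [0, 7.5, 0], 0], [[0.0024, 0, -0.0073], [0, 9, 0], 0], [[0.0027, 0, -0.0086], [0, 10.5, 0], 0], [[0.0029, 0, -0.0099], [0, 12, 0], 0], [[0.0029, 0, -0.0099], [0, 12, 0], 0]]}}

```text
clock: 10.63
tool_pos: [0.5595, -0.0762, 0.0545]
tcp_rot: [[-0.363, -0.001, 0.932], [-0.932, 0.0, -0.363], [0.0, -1.0, -0.001]]
ft_force: [0.5, -0.6, -0.3]
opening: 0.006
```

```bash
python3 -c "
from h import *
cv2.imwrite('pics/s5.png',cv2.resize(cv2.convertScaleAbs(eyes.capture('scene')[180:300,180:340],alpha=1.8),None,fx=5,fy=5,interpolation=2))
push(5,5,.05)"
```

```text
10.6833 [ 0.5597 -0.0763  0.0545] 0.004217817221820815 [-0.1685 -0.0166 -0.274 ] 7.359304042683002
5.0 [0.0001 0.0005 0.0002] 0.13
```

View pics/s5.png

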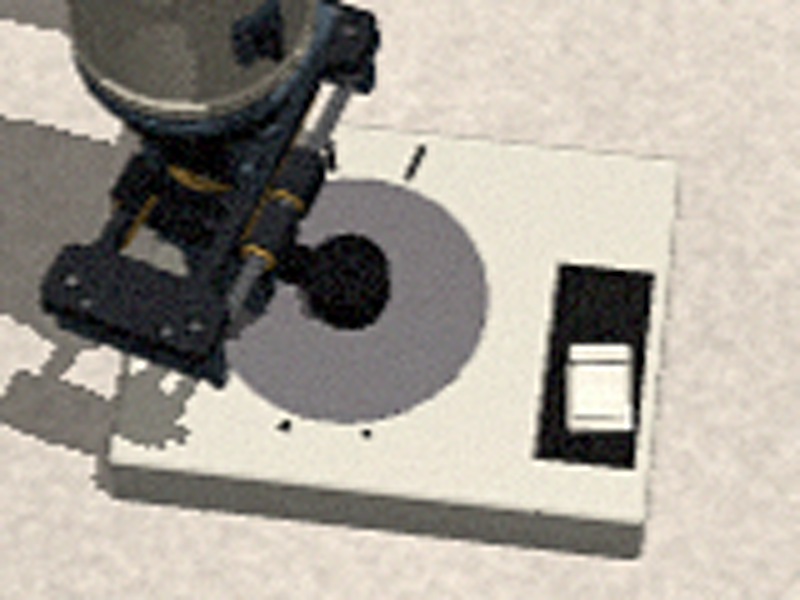

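```bash
python3 -c "
from h import *
push(5.05,5.9,.05)"
```

```text
10.6833 [ 0.5597 -0.0763  0.0545] 0.004217817221820815 [-0.1685 -0.0166 -0.274 ] 7.359304042683002
5.05 [ 0.0006  0.0005 -0.001 ] 1.63
5.1 [ 0.001   0.0005 -0.0022] 3.13
5.15 [ 0.0014  0.0005 -0.0034] 4.63
5.2 [ 0.0018  0.0005 -0.0047] 6.13
5.25 [ 0.0022  0.0005 -0.006 ] 7.63
5.3 [ 0.0025  0.0005 -0.0072] 9.13
5.35 [ 0.0028  0.0005 -0.0085] 10.63
5.4 [ 0.0031  0.0005 -0.0098] 12.13
5.45 [ 0.0033  0.0005 -0.0111] 13.63
5.5 [ 0.0035  0.0005 -0.0123] 15.13
5.55 [ 0.0037  0.0005 -0.0136] 16.63
5.6 [ 0.0038  0.0005 -0.0149] 18.13
5.65 [ 0.0039  0.0005 -0.0163] 19.63
5.7 [ 0.0039  0.0005 -0.0176] 21.13
5.75 [ 0.004   0.0005 -0.0189] 22.63
5.8 [ 0.0039  0.0005 -0.0202] 24.13
5.85 [ 0.0039  0.0005 -0.0215] 25.63
5.9 [ 0.0038  0.0006 -0.0228] 27.13
```

>>> {"op": "send_rows", "data": {"commands": [[[0.0006, 0, -0.001], [0, 1.6, 0], 0], [[0.001, 0, -0.0022], [0, 3.1, 0], 0], [[0.0014, 0, -0.0034], [0, 4.6, 0], 0], [[0.0018, 0, -0.0047], [0, 6.1, 0], 0], [[0.0022, 0, -0.006], [0, 7.6, 0], 0], [[0.0025, 0, -0.0072], [0, 9.1, 0], 0], [[0.0028, 0, -0.0085], [0, 10.6, 0], 0], [[0.0031, 0, -0.0098], [0, 12.1, 0], 0], [[0.0033, 0, -0.0111], [0, 13.6, 0], 0], [[0.0035, 0, -0.0123], [0, 15.1, 0], 0], [[0.0037, 0, -0.0136], [0, 16.6, 0], 0], [[0.0038, 0, -0.0149], [0, 18.1, 0], 0]]}}

```text
clock: 11.68
tool_pos: [0.5448, -0.0746, 0.0546]
tcp_rot: [[-0.633, 0.0, 0.774], [-0.774, -0.0, -0.633], [0.0, -1.0, 0.0]]
ft_force: [0.4, -1.3, -0.4]
opening: 0.006
```

```bash
python3 -c "
from h import *
cv2.imwrite('pics/s6.png',cv2.resize(cv2.convertScaleAbs(eyes.capture('scene')[180:300,180:340],alpha=1.8),None,fx=5,fy=5,interpolation=2))
push(5.6,5.9,.05)"
```

```text
11.7333 [ 0.5445 -0.0745  0.0546] 0.005329307550840234 [-0.2543 -0.8171  1.2503] 25.401379074798392
5.6 [ 0.      0.0006 -0.0002] -0.1
5.65 [ 0.0005  0.0006 -0.0014] 1.4
5.7 [ 0.001   0.0006 -0.0026] 2.9
5.75 [ 0.0014  0.0006 -0.0039] 4.4
5.8 [ 0.0018  0.0006 -0.0051] 5.9
5.85 [ 0.0022  0.0006 -0.0064] 7.4
5.9 [ 0.0025  0.0006 -0.0076] 8.9
```

View pics/s6.png

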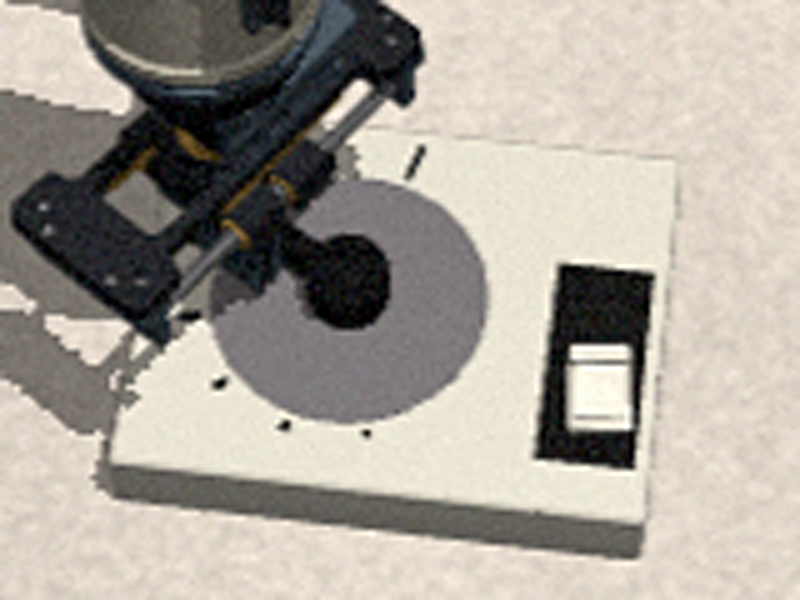

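>>> {"op": "send_rows", "data": {"commands": [[[0.0005, 0, -0.0014], [0, 1.4, 0], 0], [[0.001, 0, -0.0026], [0, 2.9, 0], 0], [[0.0014, 0, -0.0039], [0, 4.4, 0], 0], [[0.0014, 0, -0.0039], [0, 4.4, 0], 0], [[0.0014, 0, 0.004], [0, 4.4, 0], 0], [[0.0014, 0, 0.008], [0, 4.4, 0], 0], [[0.0014, -0.03, 0.008], [0, 4.4, 0], 0], [[0.0014, -0.06, 0.008], [0, 4.4, 0], 0], [[0.0014, -0.09, 0.008], [0, 4.4, 0], 0], [[0.0014, -0.09, 0.008], [0, 4.4, 0], 0]]}}

```text
clock: 12.57
tool_pos: [0.5533, -0.0816, 0.1497]
tcp_rot: [[-0.69, 0.008, 0.724], [-0.724, -0.002, -0.69], [-0.004, -1.0, 0.007]]
ft_force: [1.5, -0.8, 1.4]
opening: 0.003
```

```bash
python3 -c "
from h import *
from workcell import get_state
np.set_printoptions(precision=4,suppress=True)
s=get_state();print(s['clock'],s['tool_pos'],s['q'])
for yaw in (-95,-112): print(yaw,move((.534,-.2575),.13,yaw))"
```

```text
12.5667 [ 0.5533 -0.0816  0.1497] [-14.5092  26.9808  91.3205   0.0001  61.2517  29.0954]
-95 (array([0.1407, 0.0199, 0.1072]), array([ -0.4489, -38.6045,  -0.0776]))
-112 (array([0.1407, 0.0199, 0.1072]), array([ -0.4269, -21.6046,  -0.1412]))
```

>>> {"op": "send_rows", "data": {"commands": [[[0.03, 0, 0.025], [0, 0, 0], 0], [[0.06, 0, 0.05], [0, 0, 0], 0], [[0.09, 0, 0.075], [0, 0, 0], 0], [[0.12, 0.01, 0.095], [0, 0, 0], 0], [[0.141, 0.02, 0.107], [0, 0, 0], 0], [[0.141, 0.02, 0.107], [0, 0, 0], 0], [[0.141, 0.02, 0.107], [0, 0, 0], 0], [[0.141, 0.02, 0.107], [0, 0, 0], 0]]}}

```text
clock: 13.23
tool_pos: [0.5304, -0.2564, 0.1245]
tcp_rot: [[-0.69, 0.0, 0.724], [-0.724, 0.0, -0.69], [-0.0, -1.0, -0.0]]
ft_force: [-0.0, 1.2, -0.0]
opening: 0.008
```

```bash
python3 -c "
from h import *
from workcell import get_state
np.set_printoptions(precision=4,suppress=True)
cv2.imwrite('pics/s7.png',cv2.resize(cv2.convertScaleAbs(eyes.capture('scene')[160:320,80:340],alpha=1.8),None,fx=3,fy=3,interpolation=2))
s=get_state();print(s['clock'],s['tool_pos'],s['q'],s['ft_force'])
print(move((.534,-.2575),.05,-134),move((.534,-.2575),.0375,-134))"
```

```text
13.2833 [ 0.5306 -0.2559  0.1247] [-31.5613  31.067   88.1236   0.0117  60.7987  12.0279] [0.2113 0.4587 0.3494]
(array([-0.0012,  0.0747,  0.0035]), array([-0.0083,  0.4051, -0.0122])) (array([-0.0012,  0.0872,  0.0035]), array([-0.0083,  0.4051, -0.0122]))
```

View pics/s7.png

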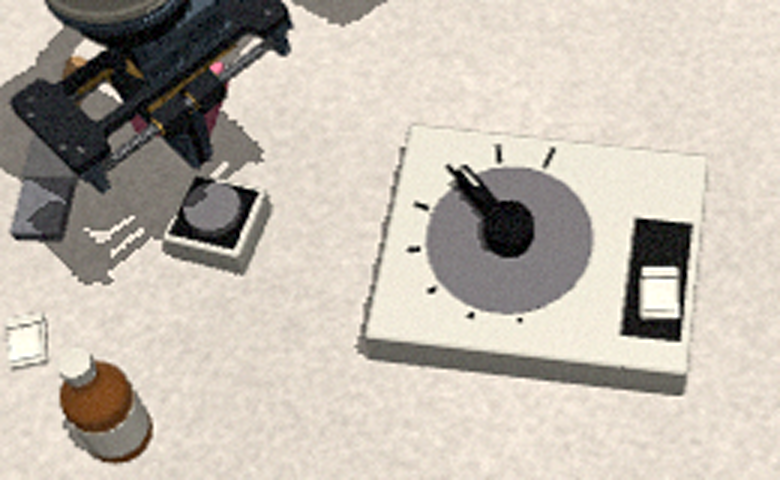

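>>> {"op": "send_rows", "data": {"commands": [[[-0.001, 0.03, 0.0035], [0, 0, 0], 0], [[-0.001, 0.055, 0.0035], [0, 0, 0], 0], [[-0.001, 0.07, 0.0035], [0, 0, 0], 0], [[-0.001, 0.0775, 0.0035], [0, 0, 0], 0], [[-0.001, 0.08, 0.0035], [0, 0, 0], 0], [[-0.001, 0.082, 0.0035], [0, 0, 0], 0], [[-0.001, 0.084, 0.0035], [0, 0, 0], 0], [[-0.001, 0.0855, 0.0035], [0, 0, 0], 0], [[-0.001, 0.0855, 0.0035], [0, 0, 0], 0], [[-0.001, 0.0855, 0.0035], [0, 0, 0], 0]]}}

```text
clock: 14.12
tool_pos: [0.5341, -0.2582, 0.0399]
tcp_rot: [[-0.69, 0.001, 0.724], [-0.724, -0.001, -0.69], [-0.001, -1.0, 0.001]]
ft_force: [0.2, 3.9, 4.1]
opening: 0.004
```

Force 4.1 N and z 39.9 mm: nearly at the bottom. I'll press slightly further.

>>> {"op": "send_rows", "data": {"commands": [[[0, 0.001, 0], [0, 0, 0], 0], [[0, 0.0015, 0], [0, 0, 0], 0], [[0, 0.002, 0], [0, 0, 0], 0], [[0, 0.002, 0], [0, 0, 0], 0], [[0, 0.002, 0], [0, 0, 0], 0]]}}

```text
clock: 14.53
tool_pos: [0.5341, -0.2583, 0.0394]
tcp_rot: [[-0.69, 0.002, 0.724], [-0.724, -0.001, -0.69], [-0.001, -1.0, 0.002]]
ft_force: [-5.1, 7.7, 35.1]
opening: 0.006
```

>>> {"op": "send_rows", "data": {"commands": [[[0, -0.003, 0], [0, 0, 0], 0], [[0, -0.008, 0], [0, 0, 0], 0], [[0, -0.02, 0], [0, 0, 0], 0], [[0, -0.05, 0], [0, 0, 0], 0], [[0, -0.08, 0], [0, 0, 0], 0], [[0.06, -0.11, -0.1], [0, 0, 0], 0], [[0.06, -0.12, -0.1], [0, 0, 0], 0], [[0.06, -0.12, -0.1], [0, 0, 0], 0], [[0.06, -0.12, -0.1], [0, 0, 0], 0], [[0.06, -0.12, -0.1], [0, 0, 0], 0], [[0.06, -0.12, -0.1], [0, 0, 0], 0], [[0.06, -0.12, -0.1], [0, 0, 0], 0]]}}

```text
clock: 15.53
tool_pos: [0.4207, -0.2331, 0.157]
tcp_rot: [[-0.69, 0.001, 0.724], [-0.724, -0.001, -0.69], [-0.0, -1.0, 0.001]]
ft_force: [0.1, 0.0, -0.5]
opening: 0.002
```

```bash
python3 -c "
from h import *
from workcell import get_state
np.set_printoptions(precision=4,suppress=True)
im=eyes.capture('scene')
cv2.imwrite('pics/s8.png',cv2.resize(cv2.convertScaleAbs(im[130:330,60:480],alpha=1.8),None,fx=1.9,fy=1.9,interpolation=2))
s=get_state();print(s['clock'],s['tool_pos'],s['ft_force'])"
```

```text
15.5833 [ 0.4206 -0.233   0.1568] [ 0.5183 -0.7689 -0.4019]
```

View pics/s8.png

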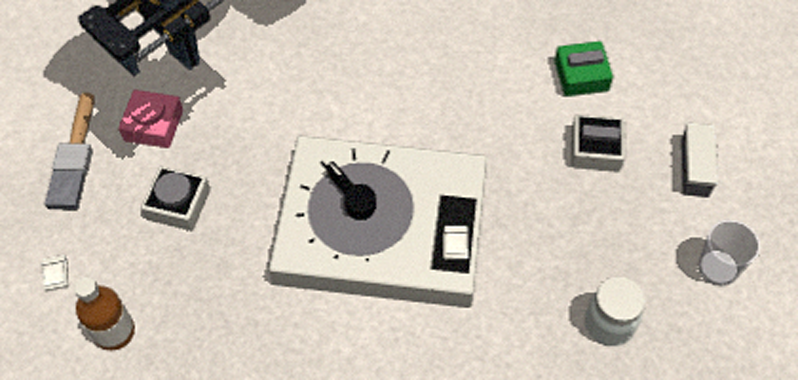

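The lever is at the sixth mark, the START key is back up, and nothing else has moved. The gripper is clear.

```bash
python3 -c "
from workcell import manip
print(manip.close_job())"
```

```text
the job is handed in; nothing more can be done
None
```

The job is handed in. The selector rests at the sixth mark, the START key was pressed fully down once and came back up, and it took about 15.6 s of the 54 s allowed.

- **Selector:** With the fingers shut, I pushed the side of the lever from the second mark to the sixth. Camera pictures showed it at the third and sixth marks, and near the fifth with only its root in view. It was still on the sixth in the last picture, and my commanded finger path never reached a point that would click it past.
- **START key:** The key top bottomed out at 39.4 mm (45.5 mm minus the 6 mm travel). The wrist force reached 35 N there, against the 5 N needed. The last picture shows the key raised, with the fingers clear of everything and the wrist force back within about 1 N of zero.
- **Everything else:** STOP and the bystanders look unmoved in the last picture, judged by eye only.
- **Disagreements:**
  - The two cameras differed by about 2.8 mm, so I used the mean.
  - The push forces on the lever were too close to the sensor noise to show each click, so I relied on pictures instead.

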